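# Set the study desk for a video call

### The job

Get the desk ready for a video call by pressing three of its wireless keys down, lightly and in this order: first the key with the large round disc (the lamp), then the one with the square cap (the camera), then the one with the long bar (the microphone). Each key stays down once pressed. Do not press the small round stud, which hangs up, do not lift or shove any of the keys' cases, and leave the other things on the desk as they stand.

Things in the scene. Friction and masses are not known exactly. Their poses are not given: they have to be found in the camera images.
- case_disc: Loose wireless desk key: a walnut case 64 x 64 mm and 30 mm high with a black top face, 0.4 to 0.65 kg, standing on the desk, with one aluminium key cap in the middle of its top; the cap is a flat round disc 46 mm in diameter, much the largest round cap. Origin at the centre of the underside, z up.
- top_disc (a point): Centre of the top face of the aluminium cap of case_disc: 50 mm above the desk while the key is up, 42 mm when left fully down; it moves with the cap. The cap rides on the key on a rubber cushion (2 N per mm, springs back): pressed, the cap yields 1.5 mm, then the key sinks 8 mm, then the cushion gives up to 6.5 mm more before it is hard.
- key_disc (a joint): How far the key under the cap of case_disc is pressed straight down: 0 = up (top of the cap 20 mm above the case), 0.008 m = fully down. It resists with about 3 N of friction and stays where it is left. Pressing the cap 10 to 13 mm below where it stood, or until 5 to 8 N is felt, puts the key fully down.
- case_square: Loose wireless desk key: a walnut case 64 x 64 mm and 30 mm high with a black top face, 0.4 to 0.65 kg, standing on the desk, with one aluminium key cap in the middle of its top; the cap is a square 38 x 38 mm. Origin at the centre of the underside, z up.
- top_square (a point): Centre of the top face of the aluminium cap of case_square: 50 mm above the desk while the key is up, 42 mm when left fully down; it moves with the cap. The cap rides on the key on a rubber cushion (2 N per mm, springs back): pressed, the cap yields 1.5 mm, then the key sinks 8 mm, then the cushion gives up to 6.5 mm more before it is hard.
- key_square (a joint): How far the key under the cap of case_square is pressed straight down: 0 = up (top of the cap 20 mm above the case), 0.008 m = fully down. It resists with about 3 N of friction and stays where it is left. Pressing the cap 10 to 13 mm below where it stood, or until 5 to 8 N is felt, puts the key fully down.
- case_bar: Loose wireless desk key: a walnut case 64 x 64 mm and 30 mm high with a black top face, 0.4 to 0.65 kg, standing on the desk, with one aluminium key cap in the middle of its top; the cap is a long narrow bar 18 x 56 mm (56 mm along the y axis of the case). Origin at the centre of the underside, z up.
- top_bar (a point): Centre of the top face of the aluminium cap of case_bar: 50 mm above the desk while the key is up, 42 mm when left fully down; it moves with the cap. The cap rides on the key on a rubber cushion (2 N per mm, springs back): pressed, the cap yields 1.5 mm, then the key sinks 8 mm, then the cushion gives up to 6.5 mm more before it is hard.
- key_bar (a joint): How far the key under the cap of case_bar is pressed straight down: 0 = up (top of the cap 20 mm above the case), 0.008 m = fully down. It resists with about 3 N of friction and stays where it is left. Pressing the cap 10 to 13 mm below where it stood, or until 5 to 8 N is felt, puts the key fully down.
- case_stud: Loose wireless desk key: a walnut case 64 x 64 mm and 30 mm high with a black top face, 0.4 to 0.65 kg, standing on the desk, with one aluminium key cap in the middle of its top; the cap is a small round stud 18 mm in diameter. Origin at the centre of the underside, z up. This key is to be left alone.
- top_stud (a point): Centre of the top face of the aluminium cap of case_stud: 50 mm above the desk while the key is up, 42 mm when left fully down; it moves with the cap. The cap rides on the key on a rubber cushion (2 N per mm, springs back): pressed, the cap yields 1.5 mm, then the key sinks 8 mm, then the cushion gives up to 6.5 mm more before it is hard.
- key_stud (a joint): How far the key under the cap of case_stud is pressed straight down: 0 = up (top of the cap 20 mm above the case), 0.008 m = fully down. It resists with about 3 N of friction and stays where it is left. Pressing the cap 10 to 13 mm below where it stood, or until 5 to 8 N is felt, puts the key fully down.
- mug: White mug 80 mm across, 90 mm high, loose, handle to its +y; origin at the centre of its underside. Leave alone.
- paperweight: Brass dome paperweight 64 mm across, 33 mm high, loose; origin at the centre of its underside. Leave alone.
- statuette: Dark bronze statuette 72 mm across its foot, 130 mm high, loose; origin at the centre of its underside. Leave alone.
- stapler: Black stapler 130 mm long (its x axis), 34 mm wide, 49 mm high, loose; origin at the centre of its underside. Leave alone.
There are look-alikes about, which are no part of the job. Leave any blue or purple look-alike of the case_square alone.

How it is judged:
On the way, in this order (a step that is already met when the one before it is completed fails the run):
1. the large disc key is pressed down (at least 5 of its 8 mm) (value of joint key_disc above 0.005 m), for 0.1 s.
2. the square key is pressed down (at least 5 of its 8 mm) (value of joint key_square above 0.005 m), for 0.1 s.
3. the long bar key is pressed down (at least 5 of its 8 mm) (value of joint key_bar above 0.005 m), for 0.1 s.
At the end, for the whole second after the job is handed in: The disc, square and bar keys are all down by at least 5 of their 8 mm, the stud is up (less than 2 mm down), every case and every other thing on the desk stands upright (within 0.1 rad) within 20 mm of where it began, and the cases are at rest (value of joint each of key_disc, key_square, key_bar above 0.005 m and value of joint key_stud below 0.002 m and distance of each of case_disc, case_square, case_bar, case_stud, mug, paperweight, statuette, stapler from where it was at the start of the episode below 0.02 m and angle between each of case_disc, case_square, case_bar, case_stud, mug, paperweight, statuette, stapler's own z axis and vertical below 0.1 rad and linear speed of each of case_disc, case_square, case_bar, case_stud below 0.02 m/s); the robot touches nothing.
It fails at once if the small stud key is pressed (2 mm or more) (value of joint key_stud above 0.002 m).
It fails at once if a key's case is lifted (over 10 mm) or shoved (over 20 mm) (height (world z) of any of case_disc, case_square, case_bar, case_stud above 0.01 m or distance of any of case_disc, case_square, case_bar, case_stud from where it was at the start of the episode above 0.02 m).
It fails at once if a key or its case is pressed with more than 25 N (contact force between any of the fingers, the arm and case_disc above 25 N or contact force between any of the fingers, the arm and case_square above 25 N or contact force between any of the fingers, the arm and case_bar above 25 N or contact force between any of the fingers, the arm and case_stud above 25 N).
It fails at once if the mug, paperweight, statuette or stapler is moved more than 20 mm or tipped (distance of any of mug, paperweight, statuette, stapler from where it was at the start of the episode above 0.02 m or angle between any of mug, paperweight, statuette, stapler's own z axis and vertical above 0.3 rad).
It also fails if it takes over 48 s, if anything falls off the work surface, if the arm or the gripper's body presses on something with over 40 N, if the wrist force passes 120 N, or if a joint passes its speed limit or range.

### The arm

A 6-joint arm with a two-finger parallel gripper is mounted at the origin on the work surface. World frame = base frame: x ahead of the robot, y to its left, z up, the work surface at z = 0. Lengths are in m, angles in rad, forces in N, time in s.
With the tool pointing down it reaches from about 0.3 to 0.875 m from the base axis. Payload 6.4 kg.
Tool frame: the origin (TCP) lies between the finger pads; the fingertips stand 22 mm ahead of it and the grasp point (between the pads) lies 3 mm ahead of it; z points along the fingers, y is the line along which they close (so a half turn about z gives the same grasp; the last joint's range is limited). The gripper opens to 85 mm and grips with 20 to 120 N. Pads are 22 mm wide; open, the fingers measure 114 mm over their backs; the gripper's body (76 mm by 85 mm) begins 54 mm behind the grasp point. The pads swing forward as they close: fully open they stand 13 mm farther back than shut.
Start: joints at [-1.441, 0.181, 1.607, -0, 1.354, -0.206], TCP at [0.189, -0.543, 0.253] pointing down, gripper open.
Joint ranges: [-2.99, 2.99], [-0.89, 2.07], [0.3, 2.58], [-1.14, 4.28], [0, 2.63], [-3.12, 3.12]. Speed limits (rad/s): [2.57, 2.57, 3.01, 3.14, 3.14, 3.14].

### API

Orientations are given as a unit quaternion [w, x, y, z].
In Python, from bench import ctrl, imaging, workorder gives the robot as it stands.
- The arm moves only by the shell command python3 -m pendant 'ROWS' [OPENING]. ROWS is JSON, a list of rows, each a list of 4 numbers: the shift along the tool's x, y, z in cm, then the turn about the tool's z in degrees. In form: [[dx, dy, dz, roll], ...]. A call has 1 to 12 rows; each row is the pose to reach, as a shift and turn from the pose commanded when the call began, along the tool's axes at that moment; what a row does not reach only later rows make up. A row lasts 1/12 s, in which the tool goes at most 41.7 mm and 7.16 degrees, less where a joint would pass 70% of its speed; a pose out of reach is approached as far as the arm can. A call with a gripper value outside its range is refused whole. OPENING is the opening, from 0 (shut) to 1 (fully open), set as the call begins (- or left out, the last holds). The fingers move at their own pace and stop on an object; the grip force is fixed at half the most. Time passes only in rows, so rows that repeat a pose let the fingers close. It gives the time, the measured TCP pose, the force, the opening and the grip force at its end, in the units of the state.
- ctrl.get_obs(): the state, without advancing time (a new reading comes with each control period).
- imaging.camera(name): name is "scene" or "top" or "wrist"; returns the picture (420x560x3 uint8, red, green, blue); there is no depth.
- imaging.camera_info(name): a dict with "K" (3x3 intrinsics, pixels), "T" (4x4, takes a point from camera to world coordinates); the wrist camera has in their place "tool_from_camera" (4x4, takes a point from camera to tool coordinates, whose origin is the TCP and whose axes are the flange's). Camera axes: x right, y up, looking along -z (the intrinsics and any distortion apply to the point x, -y, -z); pixel columns grow to the right and rows downward; lengths in m; the calibration is good to about 2 mm. A picture is of the moment at which its call begins: read the wrist's pose just before it. camera_info takes no time and is no camera call.
- workorder.hand_in(): hands the job in; it is judged then, once.
The state is a dict: "time_s": time; "q": joint angles; "dq": joint speeds; "joint_efforts": joint torques, N m; "eef_pos": TCP position; "eef_rot": TCP orientation; "wrist_force": force on the tool from outside, world axes, zero at the start; "torque": the same for the moment, N m; "opening": opening from 0.0 (shut) to 1.0 (fully open); "grasp_force": force on a finger pad.
Only numpy, scipy, OpenCV 4.12 (cv2) and the standard library are available. Lean on these libraries where they do the work, as an engineer would, in place of code of your own. Each camera call takes 0.05 s, during which the arm holds its last target. There are 200 camera calls.

## Working session

There is one attempt and no reset: what is moved stays moved. The work goes in short steps, Python scripts to look and compute and a shell command to move; the robot and the scene stay as the last step left them, time stands still between calls to the robot, and variables do not carry over. Pictures are saved under pics/ and viewed, at most 10 in all, crops included, and the job is handed in when it is done.

```bash
mkdir -p pics
python3 - <<'E'
from bench import ctrl, imaging
import cv2,numpy as np
for n in ("top","scene"):
    im=imaging.camera(n); cv2.imwrite(f"pics/{n}0.png",cv2.cvtColor(im,cv2.COLOR_RGB2BGR))
    i=imaging.camera_info(n); print(n,{k:np.round(v,4).tolist() if not isinstance(v,str) else v for k,v in i.items()})
print(imaging.camera_info("wrist"))
print(ctrl.get_obs())
E
```

```text
top {'K': [[510.3178, 0.0, 275.1436], [0.0, 510.3178, 211.1018], [0.0, 0.0, 1.0]], 'T': [[0.0263, 0.9848, -0.1718, 0.3579], [-0.9996, 0.0271, 0.0024, 0.0367], [0.007, 0.1716, 0.9851, 1.2026], [0.0, 0.0, 0.0, 1.0]]}
scene {'K': [[449.4849, 0.0, 274.8564], [0.0, 449.4849, 207.1663], [0.0, 0.0, 1.0]], 'T': [[0.7083, -0.6085, 0.3578, 0.9034], [0.7059, 0.6118, -0.357, -0.324], [-0.0016, 0.5055, 0.8629, 0.9392], [0.0, 0.0, 0.0, 1.0]]}
{'K': array([[303.97811366,   0.        , 279.0925744 ],
       [  0.        , 303.97811366, 208.66196282],
       [  0.        ,   0.        ,   1.        ]]), 'tool_from_camera': array([[-4.46836046e-06,  9.44973074e-01,  3.27148115e-01,
         8.34221507e-02],
       [ 9.99999999e-01, -9.54055977e-06,  4.12165986e-05,
         4.09990484e-04],
       [ 4.20697521e-05,  3.27148115e-01, -9.44973073e-01,
        -1.21179938e-01],
       [ 0.00000000e+00,  0.00000000e+00,  0.00000000e+00,
         1.00000000e+00]])}
{'time_s': 0.1, 'q': array([-1.44134836e+00,  1.81448993e-01,  1.60788848e+00, -3.32584666e-06,
        1.35381305e+00, -2.06323117e-01]), 'dq': array([ 0.00027112, -0.00226115, -0.00313495,  0.00041578, -0.00103776,
        0.00055813]), 'joint_efforts': array([ 1.86653810e-04, -4.45878482e+01, -3.52237487e+01, -1.85508761e-04,
        4.17261530e-03,  8.88801907e-06]), 'eef_pos': array([ 0.18940389, -0.54242724,  0.25249364]), 'eef_rot': array([-7.78424542e-04,  9.85939933e-01,  1.67098299e-01,  2.83106446e-05]), 'wrist_force': array([ 0.27051655, -0.40573277, -0.1826035 ]), 'torque': array([ 0.06332635, -0.00153439, -0.00263488]), 'grasp_force': 0.0, 'opening': 1.0006221170431595}
```

View pics/top0.png

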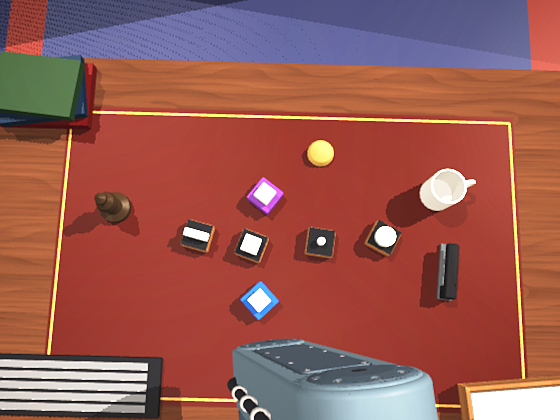

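View pics/scene0.png

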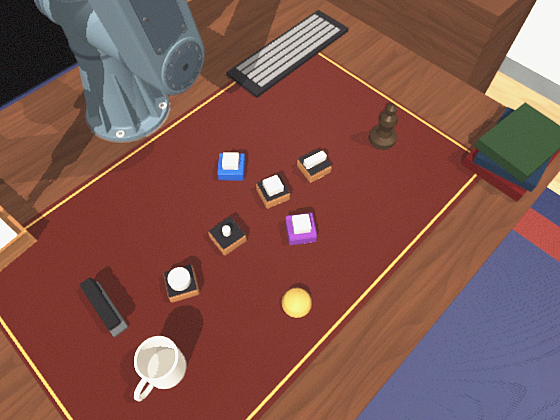

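The top view shows these things that could be mistaken for one another:
- **Square caps:** walnut case (251,245), purple (265,194), blue (259,300).
- **Round caps:** disc (385,237), stud (321,241), plus the brass dome (320,153).
- **Bar:** (197,236).

I choose the walnut square, the large disc and the bar. Next I'll measure them and check one crop.

```bash
cat > h.py <<'E'
import numpy as np,cv2
from bench import imaging
def ray(T,K,uv,z):
    d=T[:3,:3]@np.array([(uv[0]-K[0,2])/K[0,0],-(uv[1]-K[1,2])/K[1,1],-1.])
    return T[:3,3]+d*(z-T[2,3])/d[2]
def blob(im,uv,r=22,th=150):
    """centroid and contour of the white blob nearest uv"""
    hsv=cv2.cvtColor(im,cv2.COLOR_RGB2HSV)
    m=((hsv[...,2]>th)&(hsv[...,1]<60)).astype(np.uint8)
    n,l,s,c=cv2.connectedComponentsWithStats(m)
    ok=[i for i in range(1,n) if s[i,4]>30]
    i=min(ok,key=lambda i:np.hypot(*(c[i]-uv)))
    cnt=max(cv2.findContours((l==i).astype(np.uint8),0,2)[0],key=len)
    return c[i],s[i,4],cnt
E
python3 - <<'E'
from h import *
P={"top":dict(disc=(385,237),square=(251,245),bar=(197,236),stud=(321,241),purple=(265,194),blue=(259,300)),
"scene":dict(disc=(179,278),square=(273,185),bar=(315,159),stud=(226,230),purple=(301,224),blue=(231,160))}
for n in P:
    im=cv2.imread(f"pics/{n}0.png")[...,::-1].copy(); I=imaging.camera_info(n)
    for k,uv in P[n].items():
        c,a,cnt=blob(im,uv)
        w=np.array([ray(I["T"],I["K"],p,.05)[:2] for p in cnt[:,0]]).astype(np.float32)
        r=cv2.minAreaRect(w*1000)
        print(n,k,np.round(c,1),a,np.round(ray(I["T"],I["K"],c,.05),4),np.round(r[1]),round(r[2],1))
    if n=="top": cv2.imwrite("pics/crop.png",cv2.resize(im[170:330,170:420,::-1],(750,480)))
I=imaging.camera_info("top")
for k,uv,z in (("dome",(320,153),.02),("mug",(442,190),.05),("statuette foot",(120,210),.0),("stapler",(448,272),.03)):print(k,ray(I["T"],I["K"],uv,z).round(3))
E
```

```text
top disc [385.3 236. ] 366 [ 0.5081 -0.2183  0.05  ] [46. 48.] 1.5
top square [250.7 243.8] 318 [0.482  0.0873 0.05  ] [40. 41.] 70.4
top bar [196.  233.8] 235 [0.5017 0.2124 0.05  ] [60. 21.] 76.3
top stud [321.  240.7] 65 [ 0.4935 -0.0719  0.05  ] [18. 18.] 1.6
top purple [264.6 193.2] 310 [0.6001 0.0593 0.05  ] [41. 42.] 54.1
top blue [258.8 299.9] 325 [0.3574 0.065  0.05  ] [40. 40.] 43.4
scene disc [178.6 278.5] 436 [ 0.514  -0.2214  0.05  ] [46. 52.] 50.4
scene square [272.8 185.1] 314 [0.4886 0.0835 0.05  ] [43. 49.] 70.0
scene bar [314.4 159.4] 242 [0.5077 0.2082 0.05  ] [65. 29.] 76.1
scene stud [226.  230.3] 83 [ 0.4996 -0.0749  0.05  ] [18. 28.] 48.3
scene purple [301.  223.4] 332 [0.606  0.0555 0.05  ] [41. 47.] 52.8
scene blue [230.1 160.5] 291 [0.3639 0.0604 0.05  ] [40. 51.] 44.8
dome [ 0.709 -0.07   0.02 ]
mug [ 0.619 -0.351  0.05 ]
statuette foot [0.56  0.404 0.   ]
stapler [ 0.432 -0.366  0.03 ]
```

View pics/crop.png

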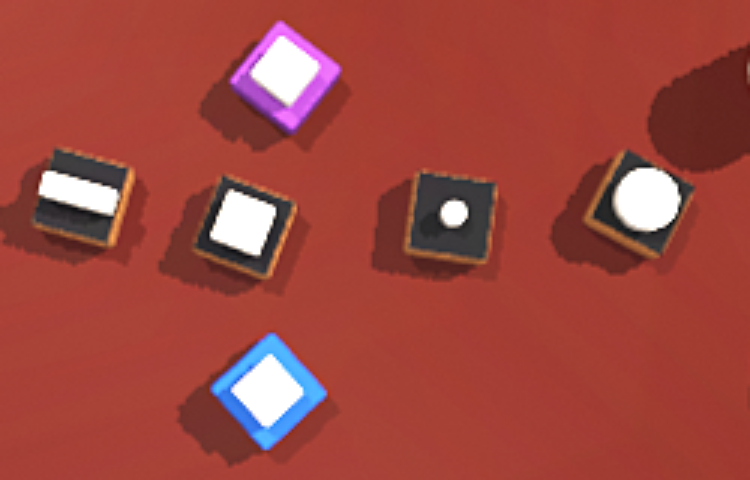

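The crop confirms the choice: walnut square at (251,245), flanked by the purple and blue decoys, with the disc far right and the bar far left. The two cameras agree to about 6 mm. I'll take the disc at (0.510,-0.220), the square at (0.484,0.086) and the bar at (0.504,0.211). Now I'll shut the gripper and move over the disc.

```bash
python3 -m pendant '[[4,-2,0,0],[8,-4,0,0],[12,-6,0,0],[16,-8,0,0],[20,-10,0,0],[24,-12,0,0],[28,-14,0,0],[32,-16,0,0],[36,-17.5,2,0],[39,-19,4,0],[41,-19.9,6,0],[41,-19.9,8,0]]' 0; python3 -m pendant '[[0,0,2,0],[0,0,4,0],[0,0,5,0],[0,0,5,0],[0,0,5,0]]'
cat > w.py <<'E'
from h import *
import sys
from bench import ctrl
from scipy.spatial.transform import Rotation as R
o=ctrl.get_obs(); q=o["eef_rot"]; Rt=R.from_quat([q[1],q[2],q[3],q[0]]).as_matrix()
im=imaging.camera("wrist"); I=imaging.camera_info("wrist")
M=np.eye(4); M[:3,:3]=Rt; M[:3,3]=o["eef_pos"]; T=M@I["tool_from_camera"]
cv2.imwrite(f"pics/{sys.argv[1]}.png",im[...,::-1])
print("tcp",o["eef_pos"].round(4),"z",Rt[:,2].round(3),"F",o["wrist_force"].round(2),"t",o["time_s"])
w=np.array([*map(float,sys.argv[2:4]),.05])
def pix(w):
    p=np.linalg.inv(T)@np.append(w,1); return I["K"][:2,:2]@(np.array([p[0],-p[1]])/-p[2])+I["K"][:2,2]
print("expected pix",pix(w).round(1))
c,a,cnt=blob(im,pix(w)); x=ray(T,I["K"],c,.05)
print("blob",c.round(1),a,"world",x.round(4),"tool shift cm",(Rt.T@(x-o["eef_pos"])*100).round(2))
E
python3 w.py w1 .510 -.220
```

```text
time_s: 1.1
eef_pos: [0.5143, -0.2166, 0.1734]
eef_rot: [0.0, 0.986, 0.169, 0.002]
wrist_force: [0.4, -0.7, -0.1]
opening: 0.004
grasp_force: 0.0
time_s: 1.52
eef_pos: [0.5107, -0.22, 0.1232]
eef_rot: [-0.0, 0.986, 0.167, -0.0]
wrist_force: [-0.1, -0.6, 0.4]
opening: 0.001
grasp_force: 0.0
tcp [ 0.5107 -0.22    0.1232] z [-0.001  0.001 -1.   ] F [-0.09 -0.58  0.39] t 1.5167
expected pix [278.3 231.5]
blob [279.4 238.8] 4518 world [ 0.505  -0.2225  0.05  ] tool shift cm [-0.62  0.06  7.32]
```

View pics/w1.png

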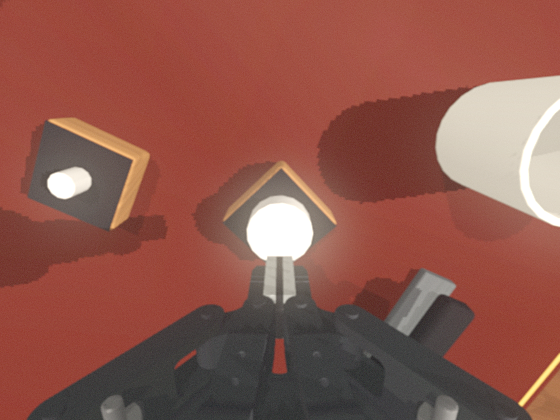

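The wrist view shows the disc's top centred at about (280,230), within 2 px of the prediction; my blob had merged with the fingertips at (280,280). The arm is aligned, so I'll descend and press slowly.

```bash
python3 -m pendant '[[0,0,2,0],[0,0,3.5,0],[0,0,4.4,0],[0,0,4.8,0],[0,0,5.0,0],[0,0,5.2,0],[0,0,5.4,0],[0,0,5.4,0],[0,0,5.4,0]]'
```

```text
time_s: 2.32
eef_pos: [0.5117, -0.2204, 0.0702]
eef_rot: [0.001, 0.986, 0.167, 0.001]
wrist_force: [0.2, 0.0, 2.7]
opening: -0.0
grasp_force: 1.1
```

```bash
python3 -m pendant '[[0,0,0.2,0],[0,0,0.4,0],[0,0,0.6,0],[0,0,0.8,0],[0,0,0.95,0],[0,0,1.0,0],[0,0,1.0,0],[0,0,1.0,0]]'
```

```text
time_s: 2.98
eef_pos: [0.5117, -0.2204, 0.06]
eef_rot: [0.001, 0.986, 0.167, 0.001]
wrist_force: [-0.0, -0.7, 7.2]
opening: -0.002
grasp_force: 3.9
```

7.2 N at 12 mm means the disc is fully down. Lifting and moving over the square.

```bash
python3 -m pendant '[[0,0,-3,0],[0,0,-6.3,0],[0.8,-3.2,-8,0],[1.8,-7.2,-8,0],[2.8,-11.2,-8,0],[3.8,-15.2,-8,0],[4.8,-19.2,-8,0],[5.8,-23.2,-8,0],[6.7,-27,-8,0],[7.4,-29.8,-7,0],[7.4,-29.8,-6.3,0],[7.4,-29.8,-6.3,0]]'; python3 -m pendant '[[0,0,0,0],[0,0,0,0],[0,0,0,0]]'; python3 w.py w2 .484 .0855
```

```text
time_s: 3.98
eef_pos: [0.4803, 0.0876, 0.1202]
eef_rot: [-0.001, 0.986, 0.169, -0.002]
wrist_force: [0.7, -0.1, 0.1]
opening: -0.003
grasp_force: 0.0
time_s: 4.23
eef_pos: [0.4831, 0.0847, 0.1225]
eef_rot: [0.0, 0.986, 0.166, 0.0]
wrist_force: [0.2, -0.3, 0.3]
opening: -0.0
grasp_force: 0.0
tcp [0.4831 0.0847 0.1225] z [ 0. -0. -1.] F [ 0.23 -0.28  0.35] t 4.2333
expected pix [277.8 229.6]
blob [276.6 226.3] 3108 world [0.4861 0.0871 0.05  ] tool shift cm [ 0.35 -0.13  7.25]
```

View pics/w2.png

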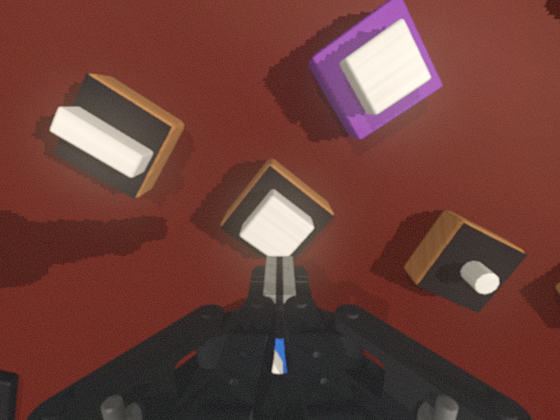

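The walnut square's cap is at (277,226) in the wrist view, directly ahead of the fingertips; the purple decoy (385,65) is clear of them. Pressing now, with a 2 mm forward correction.

```bash
python3 -m pendant '[[0.2,0,2,0],[0.2,0,3.5,0],[0.2,0,4.4,0],[0.2,0,4.8,0],[0.2,0,5.0,0],[0.2,0,5.2,0],[0.2,0,5.4,0],[0.2,0,5.4,0],[0.2,0,5.4,0]]'; python3 -m pendant '[[0,0,0.2,0],[0,0,0.4,0],[0,0,0.6,0],[0,0,0.8,0],[0,0,0.9,0],[0,0,0.95,0],[0,0,0.95,0],[0,0,0.95,0]]'
```

```text
time_s: 5.03
eef_pos: [0.485, 0.0864, 0.0688]
eef_rot: [0.0, 0.986, 0.167, 0.0]
wrist_force: [-1.2, -0.9, 1.8]
opening: 0.003
grasp_force: 1.0
time_s: 5.7
eef_pos: [0.4852, 0.0864, 0.0594]
eef_rot: [0.0, 0.986, 0.167, 0.001]
wrist_force: [-2.2, -1.4, 8.5]
opening: 0.002
grasp_force: 4.5
```

The square is fully down (8.5 N). Lifting and moving over the bar.

```bash
python3 -m pendant '[[0,0,-3,0],[0,0,-6.3,0],[1.5,-2.8,-8,0],[3.5,-6.4,-8,0],[5.3,-10,-7,0],[5.9,-11.1,-6.3,0],[5.9,-11.1,-6.3,0],[5.9,-11.1,-6.3,0],[5.9,-11.1,-6.3,0],[5.9,-11.1,-6.3,0]]'; python3 w.py w3 .505 .2105
```

```text
time_s: 6.53
eef_pos: [0.5037, 0.2096, 0.1218]
eef_rot: [0.0, 0.986, 0.166, -0.0]
wrist_force: [0.5, 0.7, -0.2]
opening: -0.005
grasp_force: 0.0
tcp [0.5037 0.2096 0.1218] z [-0. -0. -1.] F [ 0.49  0.69 -0.15] t 6.5333
expected pix [277.9 229.4]
blob [275.8 235.2] 3101 world [0.5004 0.2104 0.05  ] tool shift cm [-0.28 -0.19  7.18]
```

View pics/w3.png

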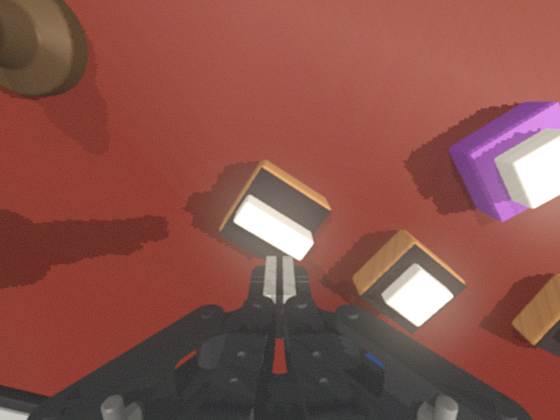

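The bar's cap is centred at about (273,228), about 3 mm left of the tip line. The square beside it at (418,295) looks lower, so it is down. I'll shift 2 mm and press.

```bash
python3 -m pendant '[[0,-0.2,2,0],[0,-0.2,3.5,0],[0,-0.2,4.4,0],[0,-0.2,4.8,0],[0,-0.2,5.0,0],[0,-0.2,5.2,0],[0,-0.2,5.3,0],[0,-0.2,5.3,0],[0,-0.2,5.3,0]]'; python3 -m pendant '[[0,0,0.2,0],[0,0,0.4,0],[0,0,0.6,0],[0,0,0.8,0],[0,0,0.9,0],[0,0,0.95,0],[0,0,0.95,0],[0,0,0.95,0]]'
```

```text
time_s: 7.33
eef_pos: [0.5036, 0.2126, 0.0695]
eef_rot: [0.0, 0.986, 0.167, 0.001]
wrist_force: [0.2, -0.7, 1.7]
opening: -0.004
grasp_force: 1.1
time_s: 8.0
eef_pos: [0.5038, 0.2128, 0.06]
eef_rot: [0.0, 0.986, 0.167, 0.001]
wrist_force: [-1.0, -1.4, 8.8]
opening: -0.001
grasp_force: 4.0
```

The bar is fully down (8.8 N). Lifting clear and checking all of them.

```bash
python3 -m pendant '[[0,0,-3,0],[0,0,-6,0],[0,0,-10,0],[-3,-1,-14,0],[-6,-2,-18,0],[-9,-3,-18,0],[-12,-4,-18,0],[-12,-4,-18,0],[-12,-4,-18,0],[-12,-4,-18,0]]'
python3 - <<'E'
from h import *
a=cv2.imread("pics/scene0.png"); b=imaging.camera("scene")[...,::-1]
im=np.hstack([a[120:350,60:430],b[120:350,60:430]])
cv2.imwrite("pics/end.png",im)
E
```

```text
time_s: 8.83
eef_pos: [0.3769, 0.211, 0.2392]
eef_rot: [-0.0, 0.986, 0.167, 0.0]
wrist_force: [-0.3, 0.3, -0.1]
opening: 0.003
grasp_force: 0.0
```

View pics/end.png

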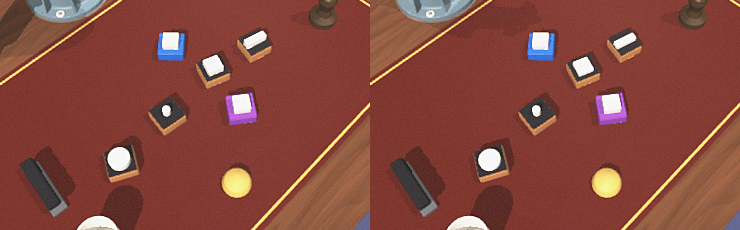

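In the before/after pair, the disc (489,160), square (583,67) and bar (625,40) caps sit lower. The stud (537,111), the cases and everything else look unmoved. Handing in.

```bash
python3 -c "
from bench import workorder
print(workorder.hand_in())"
```

```text
the job is handed in; nothing more can be done
None
```

I pressed the disc, square and bar keys fully down in that order, with at most 8.8 N read between moves; the stud and everything else look unmoved in the final picture, and the job is handed in, though no verdict came back.

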